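Pull the torn carton from under the pile

TASK

A carton of quail eggs with a torn lid has got into the lower layer of the pile on the wooden board, under two others: lift the two upper cartons off and set them side by side, flat, in the low-rimmed tray, then take the torn carton out and set it flat in the crate. Put the spare carton that lies alone on the counter into the gap, the same way round as the torn one lay, and lay the two upper cartons back across the pile, each exactly where it was. These are eggs: keep the cartons level, set each one down rather than letting it drop, and do not shift the other lower carton or the jar.

Things in the scene. Friction and masses are not known exactly. Their poses are not given: they have to be found in the camera images.
- torn: Carton to remove: grey-brown pulp egg carton with a ragged hole, 36 x 40 mm, in the middle of its lid, eggs showing; its side walls are whole and can be gripped at the middle. In the lower layer of the pile on the board, under both upper cartons, in either of the two lower places. 130 mm long (y), 60 mm wide (x), 46 mm high, about 130 g; grips as 60 mm wide at any height; origin at the centre of its underside, z up.
- lower: Sound pulp carton (bumpy lid) beside the torn one, to stay put. The two lower cartons lie with long sides along the board's y, centred 50 mm either side of the board's centre along its x: 40 mm gap between. 130 mm long (y), 60 mm wide (x), 46 mm high, about 130 g; grips as 60 mm wide at any height; origin at the centre of its underside, z up.
- upper_plain: Upper pulp carton, plain lid of eight rounded bumps, lying crosswise on both lower cartons (long side along the board's x), 50 mm to one side of the board's centre along its y; underside 56 mm above the counter. 130 mm long (y), 60 mm wide (x), 46 mm high, about 130 g; grips as 60 mm wide at any height; origin at the centre of its underside, z up.
- upper_window: Upper pulp carton with a row of four round windows along its smooth flat lid, parallel to the plain upper carton, 100 mm from it centre to centre; underside 56 mm above the counter. 130 mm long (y), 60 mm wide (x), 46 mm high, about 130 g; grips as 60 mm wide at any height; origin at the centre of its underside, z up.
- spare: Sound pulp carton with a bumpy closed lid, lying alone on the bare counter to the left or right of the pile: it replaces the torn one. 130 mm long (y), 60 mm wide (x), 46 mm high, about 130 g; grips as 60 mm wide at any height; origin at the centre of its underside, z up.
- tray: Side area: fixed flat white tray, outside 178 mm (x) by 198 mm (y), rim 12 mm high, walls and floor 4 mm thick; two cartons fit side by side with their long sides along the tray's x. Origin at the centre of its underside, on the counter.
- crate: Fixed open green crate for damaged goods, outside 178 mm (x) by 158 mm (y), 36 mm high, walls and floor 4 mm thick; the torn carton goes here, its long side best along the crate's x. Origin at the centre of its underside, on the counter.
- board: Fixed square wooden display board, 170 x 170 mm, 10 mm thick, under the pile. Origin at the centre of its underside, on the counter; its top is 10 mm above.
- jar: Bystander: glass jar of salted eggs with a steel lid, 66 mm across, 92 mm tall, on the counter beside the pile, on the side away from the spare carton. Origin at the centre of its underside.
There are look-alikes about, which are no part of the job. What is shaped like the spare but yellow is not meant. Leave any green look-alike of the upper_window alone.

How it is judged:
By the outcome, as a careful person would: the job done as asked, in the order asked, and still so for the second after the job is handed in, with the robot touching nothing.
It also fails if it takes over 136 s, if anything falls off the work surface, if the arm or the gripper's body presses on something with over 40 N, if the wrist force passes 120 N, or if a joint passes its speed limit or range.

ROBOT

A 6-joint arm with a two-finger parallel gripper is mounted at the origin on the work surface. World frame = base frame: x ahead of the robot, y to its left, z up, the work surface at z = 0. Lengths are in m, angles in rad, forces in N, time in s.
With the tool pointing down it reaches from about 0.25 to 0.85 m from the base axis. Payload 12.5 kg.
Tool frame: the origin (TCP) lies between the finger pads; the fingertips stand 8 mm ahead of it and the grasp point (between the pads) lies 11 mm behind it; x points along the fingers, y is the direction in which the jaws open and shut, and the axes are right-handed (so a half turn about x gives the same grasp; the last joint's range is limited). The gripper opens to 93 mm and grips with 3 to 60 N. Pads are 15 mm wide; open, the fingers measure 128 mm over their backs; the gripper's body (75 mm by 188 mm) begins 65 mm behind the grasp point.
Start: joints at [1.16, 0.351, 1.652, -0, 1.139, -0.085], TCP at [0.176, 0.521, 0.227] pointing down, gripper open.
Joint ranges: [-2.75, 2.75], [-0.79, 2.1], [0.01, 2.65], [-1.57, 4.71], [0.07, 3.14], [-2.87, 2.87]. Speed limits (rad/s): [2.22, 2.22, 2.79, 3.14, 3.14, 3.14].

INTERFACE

Orientations are given as a unit quaternion [x, y, z, w].
In Python, from cell import robot gives the robot as it stands. Calls block until the motion is done:
- robot.movep(position, orientation): joint-space move of the TCP to a pose.
- robot.line_to(position, attitude=None, velocity=0.15): straight line of the TCP; attitude=None keeps the orientation; velocity is the mean speed in m/s.
- robot.movej(angles): joint-space move.
- robot.set_gripper(opening, f_grip=None): finger opening in m; f_grip is the grip in N (None keeps the last); returns when the fingers have stopped.
- robot.hold(seconds).
- robot.ik(position, orientation): joint angles nearest the present ones, or None.
- robot.sense(): the state.
- robot.read_camera(name): name is "side" or "top"; returns (picture, depth): 384x512x3 uint8, red, green, blue; 384x512 float32, m along the optical axis (not along the pixel's ray), 0 where there is no reading.
- robot.calibration(name): a dict with "fovy" (degrees; the focal length in pixels is half the picture's height over the tangent of half this angle, whatever the lens; pixels are square), "cx", "cy" (the principal point, pixels), "k1" (the pictures are not rectified: a ray, as slopes to the right and down, at radius r is drawn at 1 + k1 r^2 times it, then the intrinsics apply), "pose" (4x4, takes a point from camera to world coordinates). Camera axes: x right, y down, z forward; pixel columns grow to the right and rows downward; lengths in m; the calibration is good to about 2 mm. A picture is of the moment at which its call begins. calibration takes no time and is no camera call.
A pose or a line that the arm cannot do raises robot.PlanningError and nothing moves.
- robot.job_done(): hands the job in, once; it reports no verdict.
The state is a dict: "clock": time; "joints": joint angles; "qvel": joint speeds; "joint_efforts": joint torques, N m; "tcp_pos": TCP position; "tcp_rot": TCP orientation; "ft_force": force on the tool from outside, world axes, zero at the start; "torque": the same for the moment, N m; "gripper_width": finger opening in m.
Only numpy, scipy, OpenCV 4.12 (cv2) and the standard library are available. Lean on these libraries where they do the work, as an engineer would, in place of code of your own. Each camera call takes 0.05 s, during which the arm holds its last target. There are 200 camera calls.

## Working session

There is one attempt and no reset: what is moved stays moved. The work goes in short steps, each a Python script; the robot and the scene stay as the last script left them, time stands still between calls to the robot, and variables do not carry over. Pictures are saved under pics/ and viewed, about 12 in all and at most 16, crops included, and the job is handed in when it is done.

```bash
ls; mkdir -p pics; python3 - <<'E'
from cell import robot
import cv2,numpy as np
for n in("top","side"):
    p,d=robot.read_camera(n); cv2.imwrite(f"pics/{n}0.png",p[:,:,::-1]); np.savez(f"{n}0.npz",p=p,d=d)
    print(n,robot.calibration(n),d.min(),d.max())
s=robot.sense();print(s)
E
```

```text
pics
top {'fovy': 54.589879473806405, 'cx': 257.5199724081947, 'cy': 193.09191890026784, 'k1': -0.12159193309515658, 'pose': array([[-0.02373397, -0.99023442,  0.13737721,  0.46542207],
       [-0.99967915,  0.02472417,  0.0055058 ,  0.02783022],
       [-0.00884857, -0.13720246, -0.9905035 ,  1.08738977],
       [ 0.        ,  0.        ,  0.        ,  1.        ]])} 0.0 1.9758948
side {'fovy': 45.6062735535794, 'cx': 263.38825868028596, 'cy': 197.21600781194422, 'k1': 0.018462934145590186, 'pose': array([[ 0.77416288, -0.48690577,  0.40446829,  0.19349757],
       [-0.6329558 , -0.60175921,  0.48708603, -0.48192839],
       [ 0.00622752, -0.63309447, -0.77404948,  0.85301408],
       [ 0.        ,  0.        ,  0.        ,  1.        ]])} 0.0 2.8291404
{'clock': 0.1, 'joints': array([ 1.16040905e+00,  3.51134938e-01,  1.65236128e+00, -1.76689321e-05,
        1.13911972e+00, -8.46222345e-02]), 'qvel': array([-1.66216631e-03, -1.06764553e-04, -1.63047561e-03, -1.70891844e-03,
        1.93752639e-03,  6.87527741e-05]), 'joint_efforts': array([ 1.59690849e-04, -4.98029816e+01, -2.85704863e+01,  7.00427173e-02,
        2.38608423e-02, -5.06233664e-05]), 'tcp_pos': array([0.17588674, 0.52079299, 0.22618078]), 'tcp_rot': array([ 0.11431198,  0.69783094, -0.11501629,  0.69766468]), 'ft_force': array([-0.40150058,  0.21700289,  0.59506658]), 'torque': array([-0.02451277, -0.01523745,  0.00193756]), 'gripper_width': 0.09288050081880932}
```

View pics/top0.png

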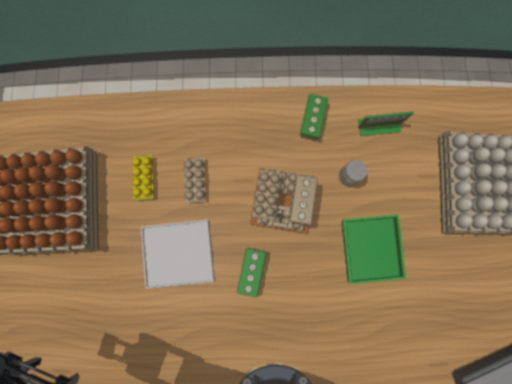

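View pics/side0.png

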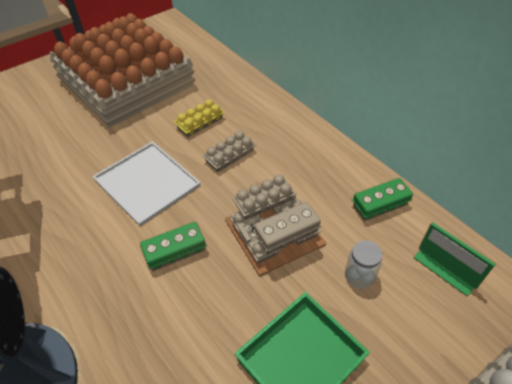

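Top: pile (285,200), spare (196,181), jar (353,173), tray (178,253), crate (373,248); green and yellow decoys elsewhere. Next: helpers, zoomed views and first estimates.

```bash
cat > h.py <<'E'
import numpy as np, cv2
from cell import robot
def cal(n):
    c=robot.calibration(n); f=192/np.tan(np.radians(c['fovy'])/2)
    return c,f
def rays(n,uv):
    c,f=cal(n); uv=np.asarray(uv,float).reshape(-1,2)
    q=(uv-[c['cx'],c['cy']])/f; s=q.copy()
    for _ in range(20): s=q/(1+c['k1']*(s**2).sum(1,keepdims=True))
    return c['pose'],np.c_[s,np.ones(len(s))]
def plane(n,uv,z):
    T,r=rays(n,uv); d=r@T[:3,:3].T; o=T[:3,3]
    return o+d*((z-o[2])/d[:,2])[:,None]
def cloud(n,d):
    v,u=np.mgrid[0:384,0:512]; T,r=rays(n,np.c_[u.ravel(),v.ravel()])
    P=(r*d.reshape(-1,1))@T[:3,:3].T+T[:3,3]; P[d.ravel()==0]=np.nan
    return P.reshape(384,512,3)
def rect(P):
    (c,s,a)=cv2.minAreaRect(P[:,:2].astype(np.float32)*1000)
    if s[0]<s[1]: s=s[::-1]; a+=90
    a=(a+90)%180-90
    return np.round(c,1),np.round(s,1),round(a,2)   # mm, (long,short), angle of long axis deg
def shot(n): 
    p,d=robot.read_camera(n); return p,d,cloud(n,d)
E
python3 - <<'E'
from h import *
t=np.load('top0.npz');s=np.load('side0.npz')
a=cv2.resize(t['p'][155:245,235:335],None,fx=5,fy=5,interpolation=3)
b=cv2.resize(s['p'][165:285,215:335],None,fx=4,fy=4,interpolation=3)[:450]
b=cv2.resize(b,(480,450)) if b.shape[0]!=450 else b
cv2.imwrite('pics/zoom0.png',cv2.resize(np.hstack([a,b[:, :480]]),(800,367))[:,:,::-1])
P=cloud('top',t['d']);H=cv2.cvtColor(t['p'],cv2.COLOR_RGB2HSV)
def rep(nm,m):
    m=m.astype(np.uint8); k,l,st,_=cv2.connectedComponentsWithStats(m)
    i=1+np.argmax(st[1:,4]); Q=P[l==i]; Q=Q[np.isfinite(Q[:,2])]
    print(nm,rect(Q),'n',len(Q),'z',np.round(np.percentile(Q[:,2],[5,50,95])*1e3,1), 'n med',np.round(np.median(Q[:,:2],0)*1e3,1))
def box(u0,v0,u1,v1):
    m=np.zeros((384,512),bool);m[v0:v1,u0:u1]=1;return m
z=P[:,:,2]
rep('spare',box(175,145,220,215)&(z>.015))
rep('spare30',box(175,145,220,215)&(z>.03))
rep('upper',box(240,155,335,245)&(z>.075))
rep('upperR',box(293,155,335,245)&(z>.075))
rep('upperL',box(240,155,290,245)&(z>.075))
rep('pile',box(240,155,335,245)&(z>.005))
rep('jar',box(335,150,375,195)&(z>.07))
rep('tray',box(130,210,225,300)&(H[:,:,1]<50)&(H[:,:,2]>130))
rep('crate rim',box(330,205,415,295)&(z>.028))
rep('crate',box(330,205,415,295)&(H[:,:,0]>45)&(H[:,:,0]<80)&(H[:,:,1]>120))
rep('table',box(220,300,300,340))
E
```

```text
spare (array([656.6, 216.2]), array([130.8,  63.9]), -0.15) n 910 z [24.7 39.1 47.8] n med [654.3 216.1]
spare30 (array([656.4, 217.4]), array([122.1,  56.9]), 1.75) n 755 z [31.2 41.5 47.9] n med [654.8 216.5]
upper (array([581.3, -90.7]), array([129. ,  63.2]), -10.68) n 1082 z [ 96.1 102.6 105.5] n med [580.3 -87.5]
upperR (array([582.1, -91.6]), array([130.5,  61.5]), -6.2) n 1021 z [ 98.7 102.7 105.5] n med [583.2 -89. ]
upperL (array([600.4,   8.1]), array([130.4,  61.9]), -10.78) n 1040 z [ 80.3  95.3 103.6] n med [597.9   9.4]
pile (array([591.1, -41.9]), array([176.6, 171.9]), 80.19) n 3444 z [  9.9  90.  104.7] n med [582.6 -39.7]
jar (array([ 658.7, -236.3]), array([63.3, 61.6]), 60.83) n 440 z [73.2 92.6 96.1] n med [ 657.4 -234.4]
tray (array([443.3, 274.7]), array([202.5, 179.6]), -84.83) n 4200 z [ 1.4  4.9 12. ] n med [443.5 272.1]
crate rim (array([ 445. , -292.3]), array([186.4, 166.8]), 3.33) n 702 z [31.3 36.9 40.5] n med [ 443.3 -299.9]
crate (array([ 444.9, -290.6]), array([178.9, 162.7]), 2.87) n 3272 z [ 2.1  5.6 37.3] n med [ 444.  -297.1]
table (array([251.3,  37. ]), array([227.2, 112.9]), 88.77) n 3192 z [-2.5  0.7  4. ] n med [251.5  37.1]
```

View pics/zoom0.png

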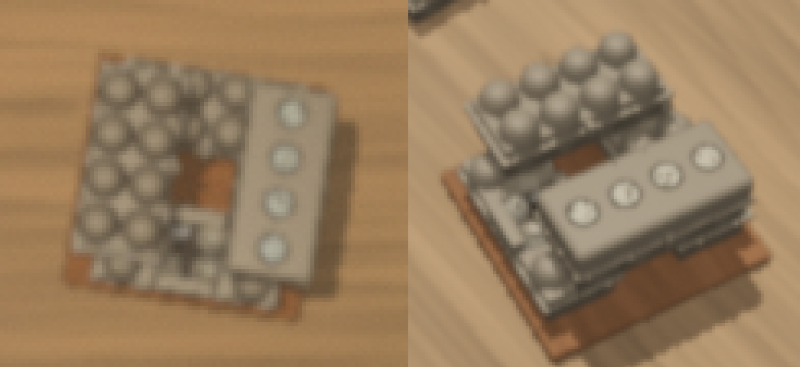

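The torn lid shows in the gap at zoom (185,230), so torn is the lower carton nearer the robot; the board is turned about -10°. I'll cross-check with the side view before moving.

```bash
python3 - <<'E'
from h import *
for n in('top','side'):
    t=np.load(n+'0.npz');P=cloud(n,t['d']);H=cv2.cvtColor(t['p'],cv2.COLOR_RGB2HSV)
    def rep(nm,c,r,zl,extra=None):
        Q=(np.hypot(P[:,:,0]-c[0],P[:,:,1]-c[1])<r)&(P[:,:,2]>zl[0])&(P[:,:,2]<zl[1])
        if extra is not None:Q&=extra
        Q=cv2.morphologyEx(Q.astype(np.uint8),cv2.MORPH_OPEN,np.ones((3,3)))
        k,l,st,_=cv2.connectedComponentsWithStats(Q);i=1+np.argmax(st[1:,4]);A=P[l==i]
        print(n,nm,rect(A),len(A),np.round(A.mean(0)*1e3,1))
    rep('spare',(.656,.216),.09,(.012,.1));
    rep('upW',(.582,-.09),.05 if 0 else .068,(.088,.2)); rep('upP',(.6,.008),.068,(.075,.2))
    rep('jarlid',(.658,-.235),.05,(.085,.2))
    g=(H[:,:,0]>45)&(H[:,:,0]<80)&(H[:,:,1]>120); w=(H[:,:,1]<60)&(H[:,:,2]>130)
    rep('crate',(.445,-.291),.14,(-.02,.06),g); rep('tray',(.443,.274),.15,(-.02,.03),w)
    br=(H[:,:,0]<11)&(H[:,:,1]>110)
    Q=br&(np.hypot(P[:,:,0]-.591,P[:,:,1]+.042)<.13)&(P[:,:,2]<.02); A=P[Q]; print(n,'board',rect(A),len(A))
    # white windows
    Q=(H[:,:,2]>175)&(H[:,:,1]<45)&(np.hypot(P[:,:,0]-.582,P[:,:,1]+.091)<.06)&(P[:,:,2]>.09)
    k,l,st,c=cv2.connectedComponentsWithStats(Q.astype(np.uint8))
    print('win',[ (np.round(c[i],1),st[i,4],np.round(plane(n,c[i],.102)[0]*1e3,1)) for i in range(1,k) if st[i,4]>6])
E
```

```text
top spare (array([656.6, 218.2]), array([130.8,  61.6]), 2.1) 908 [653.1 215.1  37.8]
top upW (array([581.9, -89.5]), array([128.5,  59. ]), -10.6) 1036 [581.1 -88.6 102.6]
top upP (array([600. ,   8.1]), array([129.5,  61.9]), -10.76) 1030 [598.    9.3  94. ]
top jarlid (array([ 660.7, -237.8]), array([56.9, 56.5]), 87.31) 347 [ 659.8 -237.9   93.3]
top crate (array([ 444.5, -289.6]), array([177.6, 159. ]), 3.21) 3019 [ 445.8 -293.     7.2]
top tray (array([443.4, 274.7]), array([204.6, 180.4]), -84.84) 4239 [443.5 272.7   5.3]
top board (array([0., 0.]), array([0., 0.]), 0.0) 0
win []
side spare (array([658.1, 212.7]), array([132.7,  60.9]), -0.79) 1006 [650.2 207.1  35.5]
side upW (array([582.4, -90.3]), array([128.1,  59.6]), -10.81) 1624 [578.3 -93.5 100.8]
side upP (array([601.,   5.]), array([131. ,  60.9]), -13.62) 1379 [594.4   1.8  92.5]
side jarlid (array([ 659.7, -239. ]), array([56.6, 56.2]), 50.97) 620 [ 658.5 -240.    92. ]
side crate (array([ 444.3, -292.5]), array([182.7, 161.5]), 2.94) 7295 [ 459.6 -279.2    9.8]
side tray (array([448.6, 279.9]), array([215.7, 187.6]), -85.1) 4411 [444.1 270.8   4.5]
side board (array([0., 0.]), array([0., 0.]), 0.0) 0
win [(array([306.1, 212.8]), np.int32(32), array([628.2, -97.2, 102. ])), (array([293.7, 218.1]), np.int32(29), array([599.3, -91.2, 102. ])), (array([280.8, 224.1]), np.int32(28), array([568.7, -86.1, 102. ])), (array([268.1, 229.8]), np.int32(32), array([539.7, -80.7, 102. ]))]
```

```bash
cat >> h.py <<'E'
from scipy.spatial.transform import Rotation as R
GH=.021; OPEN=.078
def quat(a):  # tool down, jaws across a carton whose long axis is at a deg
    b=np.radians(a-90); X=np.array([0,0,-1.]); Y=np.array([np.cos(b),np.sin(b),0])
    return R.from_matrix(np.c_[X,Y,np.cross(X,Y)]).as_quat()
def T(): s=robot.sense(); return s['clock'],np.round(s['tcp_pos']*1e3,1),np.round(s['ft_force'],1),round(s['gripper_width']*1e3,1)
def pick(x,y,base,a,up,grip=12,first='movep'):
    q=quat(a); z=base+GH
    if first=='movep': robot.movep([x,y,up],q)
    else: robot.line_to([x,y,up],q,.3)
    robot.set_gripper(OPEN); robot.line_to([x,y,z+.03],None,.2); robot.line_to([x,y,z],None,.06)
    print('at pick',*T()); robot.set_gripper(.05,grip); print('gripped',*T())
    robot.line_to([x,y,z+.01],None,.04); robot.line_to([x,y,up],None,.12); print('lifted',*T())
def place(x,y,base,a,up,v=.22):
    q=quat(a); z=base+GH
    robot.line_to([x,y,up],q,v); robot.line_to([x,y,z+.02],None,.12); robot.line_to([x,y,z+.0005],None,.03)
    print('at place',*T()); robot.set_gripper(OPEN); robot.line_to([x,y,z+.03],None,.08); robot.line_to([x,y,up],None,.25); print('off',*T())
A=-10.6; MID=np.array([.5913,-.0412]); ex=np.array([np.cos(np.radians(A)),np.sin(np.radians(A))]); ey=np.array([-ex[1],ex[0]])
UP=MID+.05*ey; UW=MID-.05*ey; TO=MID-.05*ex; SP=np.array([.657,.216]); SPA=.5
TA=5.1; tx=np.array([np.cos(np.radians(TA)),np.sin(np.radians(TA))]); ty=np.array([-tx[1],tx[0]]); TC=np.array([.4435,.2747])
TP=TC+.047*ty; TW=TC-.047*ty; CR=np.array([.4447,-.2912]); CA=3.1
E
python3 - <<'E'
from h import *
for n,p,a in[('UP',UP,A),('UW',UW,A),('TP',TP,TA),('TW',TW,TA),('TO',TO,A+90),('TO-',TO,A-90),('CR',CR,CA),('CR2',CR,CA+180),('SP',SP,SPA),('SP2',SP,SPA+180)]:
    for b in(0,180):
        j=robot.ik([*p,.05],quat(a+b)); print(n,b,None if j is None else np.round(j,2))
pick(*UP,.056,A,.17)
E
```

```text
UP 0 [-0.06  0.66  1.64 -0.    0.84  1.69]
UP 180 [-0.06  0.66  1.64 -0.    0.84 -1.45]
UW 0 [-0.23  0.65  1.67 -0.    0.82  1.52]
UW 180 [-0.23  0.65  1.67 -0.    0.82 -1.62]
TP 0 [ 0.55  0.59  1.79 -0.    0.76  2.03]
TP 180 [ 0.55  0.59  1.79 -0.    0.76 -1.11]
TW 0 [ 0.38  0.53  1.9  -0.    0.71  1.86]
TW 180 [ 0.38  0.53  1.9  -0.    0.71 -1.28]
TO 0 [-0.14  0.58  1.8  -0.    0.76  0.04]
TO 180 None
TO- 0 None
TO- 180 [-0.14  0.58  1.8  -0.    0.76  0.04]
CR 0 [-0.67  0.57  1.83 -0.    0.74  0.85]
CR 180 [-0.67  0.57  1.83 -0.    0.74 -2.29]
CR2 0 [-0.67  0.57  1.83 -0.    0.74 -2.29]
CR2 180 [-0.67  0.57  1.83 -0.    0.74  0.85]
SP 0 [ 0.25  0.8   1.36 -0.    0.98  1.81]
SP 180 [ 0.25  0.8   1.36 -0.    0.98 -1.33]
SP2 0 [ 0.25  0.8   1.36 -0.    0.98 -1.33]
SP2 180 [ 0.25  0.8   1.36 -0.    0.98  1.81]
at pick 4.0917 [600.6   7.9  77. ] [ 0.3 -0.4  0.5] 77.9
gripped 4.525 [600.7   8.   77.3] [-0.3  1.3  2. ] 59.8
lifted 5.7667 [600.1   8.  169.2] [-0.3  0.2 -1.3] 60.2
```

```bash
python3 - <<'E'
from h import *
place(*TP,.004,TA,.17)
pick(*UW,.056,A,.17); place(*TW,.004,TA,.17)
out=[]
for n in('top','side'):
    p,d,P=shot(n); np.savez(n+'1.npz',p=p,d=d); out.append(p)
a=cv2.resize(out[0][145:295,125:335],(560,400),interpolation=3); b=cv2.resize(out[1][130:285,90:335],(560,354),interpolation=3)
cv2.imwrite('pics/s1.png',cv2.resize(np.vstack([a,b]),(448,603))[:600,:,::-1])
P=cloud('top',np.load('top1.npz')['d'])
for n,c,lo in(('torn',TO,.03),('low',MID+.05*ex,.03),('TP',TP,.02),('TW',TW,.02)):
  for cam in('top','side'):
    P=cloud(cam,np.load(cam+'1.npz')['d'])
    g=P[:,:,:2]-c; 
    Q=(np.hypot(g[:,:,0],g[:,:,1])<.075)&(P[:,:,2]>lo)
    o={'torn':ex,'low':ex,'TP':ty,'TW':ty}[n]; Q&=abs(g@o)<.045
    Q=cv2.morphologyEx(Q.astype(np.uint8),cv2.MORPH_OPEN,np.ones((3,3)))>0
    print(n,cam,np.round(c*1e3,1),rect(P[Q]),Q.sum(),np.round(np.nanpercentile(P[Q][:,2],[5,95])*1e3,1))
E
```

```text
at place 9.5083 [439.3 321.5  25.3] [ 0.8  0.1 -1.3] 60.2
off 11.175 [438.8 321.2 168.9] [ 0.  -0.6 -0.8] 78.3
at pick 14.1083 [582.2 -90.4  77. ] [-0.  -0.5  0.6] 78.1
gripped 14.5417 [582.3 -90.3  77.3] [-0.3  0.8  2.4] 59.8
lifted 15.7833 [581.7 -90.2 169.2] [ 0.8 -0.1 -1.3] 59.8
at place 19.4917 [447.7 227.9  25.4] [-0.3 -0.6 -1.2] 59.8
off 21.1583 [447.1 227.6 168.8] [ 0.2 -0.4 -0.2] 77.6
torn top [542.2 -32. ] (array([542.1, -31.1]), array([130. ,  60.1]), 79.15) 965 [35.1 56.6]
torn side [542.2 -32. ] (array([543.4, -32.4]), array([130.3,  60.4]), 79.49) 1442 [33.7 55.5]
low top [640.4 -50.4] (array([640.4, -49.3]), array([129.8,  60.3]), 79.65) 923 [35.  57.9]
low side [640.4 -50.4] (array([640.4, -50. ]), array([131.3,  64.6]), 79.64) 1315 [33.5 56.7]
TP top [439.3 321.5] (array([445.7, 282.2]), array([56.8, 18.7]), 19.26) 254 [458. 498.]
TP side [439.3 321.5] (array([441.6, 311.4]), array([133.5,  71.8]), 1.87) 1358 [ 26.6 287.3]
TW top [447.7 227.9] (array([443. , 227.5]), array([140.4,  89.9]), 5.06) 3832 [267.6 538.6]
TW side [447.7 227.9] (array([449.1, 227.9]), array([130.9,  89.8]), 5.09) 3733 [ 33.9 382. ]
```

View pics/s1.png

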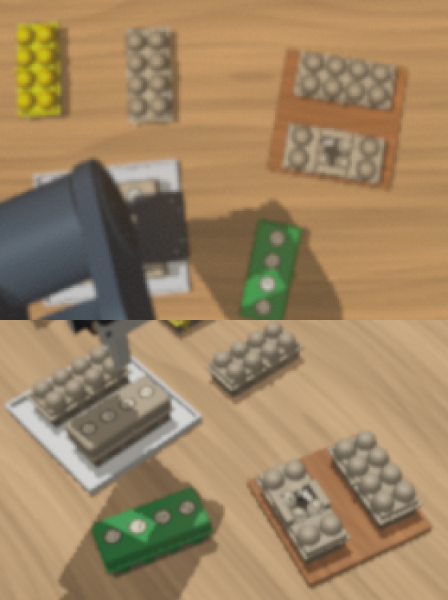

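Torn and lower cartons read where predicted (torn ≈ (542.5,-31.7) mm, 79.4°), and the two uppers sit flat side by side in the tray. Now torn to the crate and spare into the gap.

```bash
sed -i 's/z+.0005\]/z-.0005]/' h.py; python3 - <<'E'
from h import *
pick(*TO,.010,A+90,.17); place(*CR,.004,CA,.17)
robot.line_to([.55,0,.2],quat(40),.35)
for n in('top','side'):
    p,d,P=shot(n); 
    Q=(np.hypot(P[:,:,0]-.656,P[:,:,1]-.216)<.09)&(P[:,:,2]>.012)&(P[:,:,2]<.06)
    Q=cv2.morphologyEx(Q.astype(np.uint8),cv2.MORPH_OPEN,np.ones((3,3)))>0
    print(n,rect(P[Q]),Q.sum())
    cv2.imwrite(f'pics/{n}2.png',p[:,:,::-1])
print(T())
E
```

```text
at pick 24.4167 [542.2 -32.   30.9] [ 0.5 -0.5  0. ] 78.1
gripped 24.85 [542.3 -32.   31.3] [0.1 0.4 2.3] 59.7
lifted 26.475 [541.8 -32.  169.3] [ 0.7 -0.2 -1.6] 60.6
at place 29.9833 [ 444.6 -291.    24.6] [-1.8  1.4  5.5] 59.9
off 31.6667 [ 444.2 -290.8  168.9] [-0.4 -0.4 -0.1] 78.0
top (array([656.6, 217.7]), array([130.3,  60.9]), 2.01) 906
side (array([656.7, 212.6]), array([130.4,  59.7]), -1.65) 435
(32.8083, array([549.5,  -1.4, 199.5]), array([ 0.5, -0.6,  0.1]), 77.6)
```

View pics/side2.png

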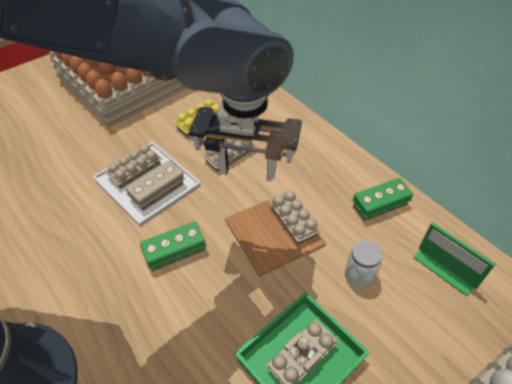

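The torn carton lies flat in the crate (302,350), and the board's gap is clear (260,240). The spare goes in next.

```bash
python3 - <<'E'
from h import *
pick(.6567,.2165,0,1.0,.17); place(.5424,-.0318,.010,A+90,.17)
robot.movep([.42,.15,.25],quat(0))
for n in('top','side'):
    p,d,P=shot(n); cv2.imwrite(f'pics/{n}3.png',p[:,:,::-1])
    for nm,c in(('spare',TO),('low',MID+.05*ex)):
        g=P[:,:,:2]-c; Q=(np.hypot(g[:,:,0],g[:,:,1])<.08)&(P[:,:,2]>.028)&(P[:,:,2]<.07)&(abs(g@ex)<.047)
        Q=cv2.morphologyEx(Q.astype(np.uint8),cv2.MORPH_OPEN,np.ones((3,3)))>0
        print(n,nm,rect(P[Q]),Q.sum())
    for nm,c in(('P',TP),('W',TW)):
        g=P[:,:,:2]-c; Q=(np.hypot(g[:,:,0],g[:,:,1])<.08)&(P[:,:,2]>.022)&(P[:,:,2]<.06)&(abs(g@ty)<.043)
        Q=cv2.morphologyEx(Q.astype(np.uint8),cv2.MORPH_OPEN,np.ones((3,3)))>0
        if Q.sum(): print(n,nm,np.round(c*1e3,1),rect(P[Q]),Q.sum())
E
```

```text
at pick 35.375 [656.8 216.5  21. ] [-0.3  0.1  0.1] 77.7
gripped 35.8083 [656.9 216.6  21.3] [-0.1  0.6  2.3] 60.2
lifted 37.5167 [656.3 216.4 169. ] [-0.5 -0.4 -2.6] 59.7
at place 41.1167 [542.1 -31.8  30.7] [-3.4  0.2  6.5] 60.1
off 42.775 [542.  -31.7 169.4] [ 0.1  0.2 -0.6] 78.3
top spare (array([542.2, -32.7]), array([130.2,  60.8]), 80.15) 963
top low (array([640.5, -49.4]), array([129.9,  60.5]), 79.54) 923
top P [439.3 321.5] (array([477.4, 322.7]), array([59.8, 55.5]), -83.52) 394
top W [447.7 227.9] (array([490.7, 229.3]), array([55.4, 44.6]), -89.81) 309
side spare (array([544.3, -34.2]), array([130.9,  63. ]), 80.02) 1419
side low (array([640.2, -50.5]), array([131.8,  64.7]), 79.89) 1315
side P [439.3 321.5] (array([441.5, 315. ]), array([132. ,  59.5]), 2.43) 1050
side W [447.7 227.9] (array([449.2, 224.3]), array([130.4,  64.8]), 5.23) 1403
```

View pics/side3.png

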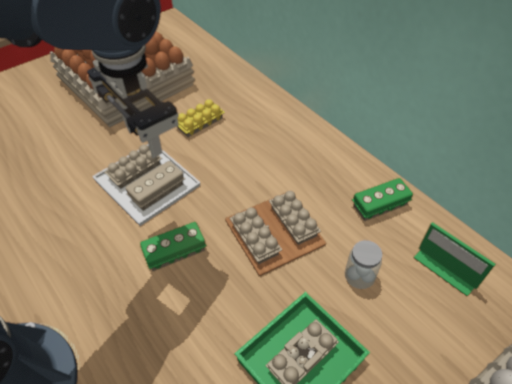

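The spare is in the gap, within about 2 mm and 1° of the torn one's readings, and the lower carton hasn't moved. Now the uppers go back.

```bash
python3 - <<'E'
from h import *
pick(*TW,.004,TA,.17); place(*UW,.056,A,.17)
pick(*TP,.004,TA,.17); place(*UP,.056,A,.17)
robot.movej([1.16,.351,1.652,0,1.139,-.085])
ims=[]
for n in('top','side'):
    p,d,P=shot(n); ims.append(p); np.savez(n+'4.npz',p=p,d=d)
    t=np.load(n+'0.npz'); P0=cloud(n,t['d'])
    for nm,c,lo in(('W',UW,.088),('P',UP,.075)):
        for X in(P0,P):
            g=X[:,:,:2]-c; Q=(np.hypot(g[:,:,0],g[:,:,1])<.08)&(X[:,:,2]>lo)&(abs(g@ey)<.045)
            Q=cv2.morphologyEx(Q.astype(np.uint8),cv2.MORPH_OPEN,np.ones((3,3)))>0
            print(n,nm,rect(X[Q]),Q.sum(),np.round(X[Q].mean(0)*1e3,1))
t=np.load('top0.npz')['p'];s=np.load('side0.npz')['p']
z=lambda i,a,b,c,d:cv2.resize(i[a:b,c:d],(380,290),interpolation=3)
cv2.imwrite('pics/cmp.png',np.vstack([np.hstack([z(t,155,245,225,343),z(ims[0],155,245,225,343)]),np.hstack([z(s,165,285,197,354),z(ims[1],165,285,197,354)])])[:,:,::-1])
cv2.imwrite('pics/top4.png',ims[0][:,:,::-1]);print(T())
E
```

```text
at pick 46.5583 [447.7 227.9  24.9] [ 0.3 -0.8 -0.4] 77.9
gripped 46.9917 [447.8 227.9  25.2] [-0.2  0.1  3. ] 60.0
lifted 48.6667 [447.3 227.8 169.4] [-0.2  0.1  0.1] 59.6
at place 51.975 [582.  -90.3  76.8] [-3.3  0.7  6.7] 59.7
off 53.45 [582.2 -90.3 170.4] [ 0.2  0.1 -0.6] 77.9
at pick 56.6417 [439.3 321.5  24.9] [ 0.5  0.1 -0.5] 77.7
gripped 57.075 [439.4 321.6  25.2] [ 0.8 -0.1  1.5] 59.9
lifted 58.75 [439.  321.3 169.3] [ 0.6 -0.6 -0.8] 60.2
at place 62.0917 [600.4   7.9  76.8] [-3.3 -0.5  6.2] 60.0
off 63.5667 [600.6   8.  170.4] [-0.4 -0.5 -1. ] 77.8
top W (array([581.9, -89.5]), array([128.5,  59. ]), -10.6) 1039 [580.9 -88.5 102.6]
top W (array([581.2, -91. ]), array([128.6,  59.1]), -10.53) 1041 [580.2 -90.1 102.5]
top P (array([600.2,   8.1]), array([130. ,  61.9]), -10.76) 1036 [598.1   9.2  93.9]
top P (array([599.8,   7.2]), array([129.8,  60.1]), -10.67) 1036 [597.5   7.7  94. ]
side W (array([582.9, -90.4]), array([129.1,  59.6]), -10.79) 1630 [578.5 -93.6 100.8]
side W (array([581.9, -92.1]), array([128.2,  60.1]), -10.59) 1623 [577.8 -95.2 100.9]
side P (array([601.4,   5.4]), array([131.1,  61.8]), -12.78) 1387 [594.3   1.8  92.4]
side P (array([600.1,   3. ]), array([130.4,  61.6]), -12.48) 1404 [5.936e+02 1.000e-01 9.250e+01]
(66.0417, array([176.7, 520.8, 226.3]), array([ 0.6,  0.1, -0.6]), 78.2)
```

View pics/cmp.png

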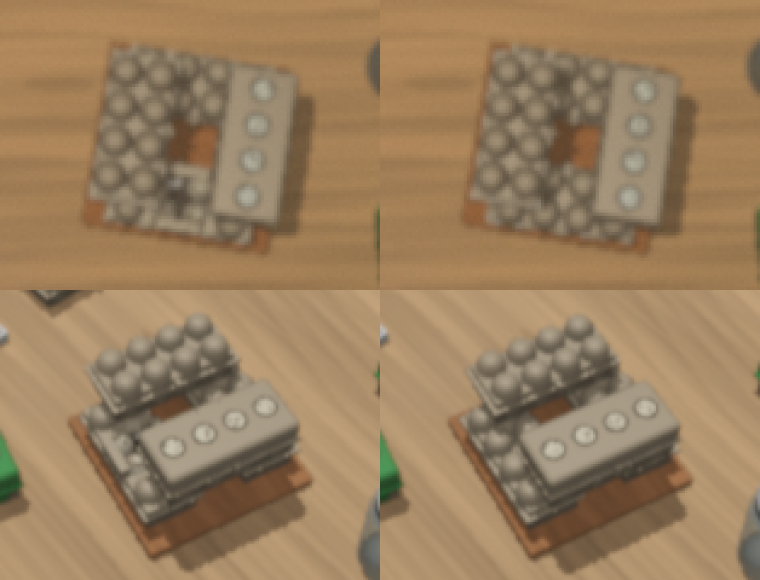

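View pics/top4.png

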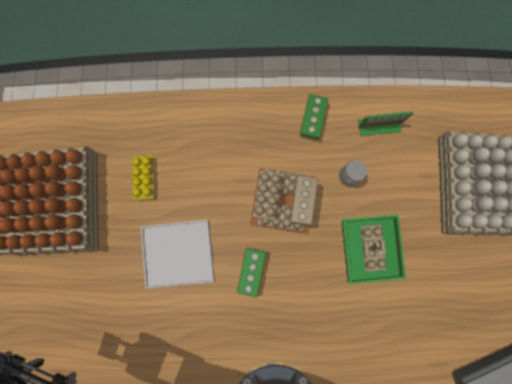

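Before and after match within about 2 mm, the jar and decoys are where they were, and nothing is tilted, so I'm handing in.

```bash
python3 -c "
from cell import robot
robot.job_done()"
```

```text
the job is handed in; nothing more can be done
```

The job is done and handed in, with the robot's clock at about 66 s of the 136 s allowed. I moved the two upper cartons to the tray and set the torn carton flat in the crate. The spare then went into the gap, and the uppers went back across the pile.

**Upper cartons:** my last before/after camera check shows both about 2 mm from where they started, up to about 2.7 mm for the plain one in the side view. Most of that is towards -y. Their angles are within 0.3° and their heights within 0.1 mm. I left this as it was, because another lift would have risked more than it fixed.

**Spare:** when set down, it lay about 2 mm and 0.5–1° from where the torn one had been. I could not tell one end of the spare from the other, so "same way round" means its long side lies the same way.

**Lower carton and jar:** the lower carton measured unmoved (under 1 mm) just before the uppers went back over it. The jar and the look-alikes look unmoved in the final pictures, though I did not measure them again.

**Setting down:** the uppers were let go in the tray about 0.3–0.4 mm above its floor. The other cartons touched down at 5–7 N. Forces stayed well under the limits at every point I read them.

The two cameras disagreed by about 2–5 mm on some edges, mainly the spare and the plain upper carton, so I averaged them.

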